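# Put the glue gun's battery pack on charge

## Robot

A 6-joint arm with a two-finger parallel gripper is mounted at the origin on the work surface. World frame = base frame: x ahead of the robot, y to its left, z up, the work surface at z = 0. Lengths are in m, angles in rad, forces in N, time in s.
With the tool pointing down it reaches from about 0.3 to 0.875 m from the base axis. Payload 6.4 kg.
Tool frame: the origin (TCP) lies where the fingers leave the gripper's body, on its centre line; the fingertips stand 73 mm ahead of it and the grasp point (between the pads) lies 54 mm ahead of it; z points along the fingers, y is the line along which they close (so a half turn about z gives the same grasp; the last joint's range is limited). The gripper opens to 85 mm and grips with 20 to 120 N. Pads are 22 mm wide; open, the fingers measure 114 mm over their backs; the gripper's body (76 mm by 85 mm) begins 54 mm behind the grasp point. The pads swing forward as they close: fully open they stand 13 mm farther back than shut.
Start: joints at [-1.555, 0.181, 1.607, -0, 1.354, -0.206], TCP at [0.127, -0.561, 0.304] pointing down, gripper open.
Joint ranges: [-2.99, 2.99], [-0.89, 2.07], [0.3, 2.58], [-1.14, 4.28], [0, 2.63], [-3.12, 3.12]. Speed limits (rad/s): [2.57, 2.57, 3.01, 3.14, 3.14, 3.14].

## Interface

Orientations are given as a unit quaternion [w, x, y, z].
In Python, from bench import ctrl gives the robot as it stands.
- The arm moves only by the tool carry_out, never from a script. Its argument "steps" is one flat list of numbers, 7 for each row, row after row: the shift along the tool's x, y, z in m, then the turn, a rotation vector about the tool's x, y, z in rad, then the opening, from 0 (shut) to 1 (fully open). In form: [dx, dy, dz, wx, wy, wz, claw, dx, dy, dz, wx, wy, wz, claw, ...]. A call has 1 to 20 rows; each row is the pose to reach, as a shift and turn from the pose commanded when the call began, along the tool's axes at that moment; what a row does not reach only later rows make up. A row lasts 1/10 s, in which the tool goes at most 50 mm and 8.59 degrees, less where a joint would pass 70% of its speed; a pose out of reach is approached as far as the arm can. A call with a gripper value outside its range is refused whole. The fingers move at their own pace and stop on an object; the grip force is fixed at half the most. Time passes only in rows, so rows that repeat a pose let the fingers close. It gives the time, the measured TCP pose, the force, the opening and the grip force at its end, in the units of the state.
- ctrl.get_obs(): the state, without advancing time (a new reading comes with each control period).
- ctrl.camera(name): name is "side" or "top"; returns the picture (480x640x3 uint8, red, green, blue); there is no depth.
- ctrl.camera_params(name): a dict with "vertical_fov" (degrees; the focal length in pixels is half the picture's height over the tangent of half this angle, whatever the lens; pixels are square), "cx", "cy" (the principal point, pixels), "cam_to_world" (4x4, takes a point from camera to world coordinates). Camera axes: x right, y down, z forward; pixel columns grow to the right and rows downward; lengths in m; the calibration is good to about 2 mm. A picture is of the moment at which its call begins. camera_params takes no time and is no camera call.
- ctrl.hand_in(): hands the job in; it is judged then, once.
The state is a dict: "time_s": time; "q": joint angles; "dq": joint speeds; "joint_efforts": joint torques, N m; "eef_pos": TCP position; "eef_rot": TCP orientation; "wrist_force": force on the tool from outside, world axes, zero at the start; "torque": the same for the moment, N m; "opening": opening from 0.0 (shut) to 1.0 (fully open); "grasp_force": force on a finger pad.
Only numpy, scipy, OpenCV 4.12 (cv2) and the standard library are available. Lean on these libraries where they do the work, as an engineer would, in place of code of your own. Each camera call takes 0.05 s, during which the arm holds its last target. There are 200 camera calls.

## Task

Put the glue gun's loose battery pack on charge: rock it into the charger with its stepped nose first, down under the hood and back against the sprung contact while the tail is still raised, then bring the tail down behind the end wall until the pack lies flat and fully home in the pocket, and let go. The pocket is snug and its plate is not quite centred in the charger, so feel your way in gently and never force it; leave the other things on the desk where they are.

Things in the scene. Friction and masses are not known exactly. Their poses are not given: they have to be found in the camera images.
- battery: dark grey plastic battery pack lying flat and loose on the desk, 64 mm long (x) x 36 mm wide (y) x 24 mm high (z), about 115 g. Origin: centre of its underside (of the whole 64 x 36 mm), z up. Its nose is the -x end, at the start roughly towards the robot; a pale label and, at the tail, grip ribs on top.
- nose (a point): middle of the lower edge of the pack's nose end (pack frame x = -32 mm, y = 0, z = 0); axes as the pack's. The nose is a step: the first 16 mm of the pack's length are only 13 mm high, with three small brass plates on the end face; the other 48 mm have the full 24 mm height.
- charger: grey charger base, fixed on cardboard offcuts, its underside 3 to 12 mm above the desk: a tray 140 mm (x) x 96 mm (y), rim 10 mm high; origin: centre of its underside, z up. In it sits the pack plate, a deck 120 x 76 mm with its top at z = 22 mm, screwed down in slots: up to 5 mm off centre in x and in y, unmeasured, not turned. Over 20 N on base or plate damages it.
- seat (a point): where the pack's origin belongs if the plate is centred: charger x = +3 mm, z = 14 mm, on the pocket floor; axes as the charger's. The open-topped pocket, 8 mm deep, spans plate x (from the plate's centre) = -39 to +35 mm, y = +-18.75 mm (0.75 mm play each side of the pack), rim square. Fully home, the pack's tail is at the +35 mm end wall, its nose at plate x = -29 mm.
- hood_edge (a point): middle of the lower front edge of the plate's black hood if the plate is centred: x = -24 mm, z = 30 mm; axes as the charger's. The hood covers the pocket's -x end, 16 mm above its floor, 6 mm thick, up to a housing at x = -39 to -60 mm: only the pack's low nose goes under it, tilted 8 to 13 degrees, lower edge under 1.5 mm off the floor. Cheeks at y = +-19.5 to 23 mm.
- contact (a joint): travel (m) of the sprung contact block under the hood: 0 = out, its face at plate x = -25 mm, 20 mm wide, 1 to 10 mm above the pocket floor; the nose pushes it towards -x, hard stop at 0.009. Spring about 3 N plus 0.45 N per mm. Fully home it reads 0.004. For the tail to pass the end wall the nose's lower edge must be pushed back to plate x = -30 to -31.5 mm.
- eraser: white eraser with paper sleeve, 43 x 18 x 12 mm; origin: centre of underside. Bystander; it may swap places with the pack.
- sharpener: small metal pencil sharpener, 25 x 15 x 11 mm; origin: centre of underside. Bystander.
- glue_gun: blue cordless glue gun lying on its side, about 215 x 160 x 44 mm; origin: under the middle of its barrel. Bystander.
- scissors: scissors with blue handles lying flat, about 150 x 75 mm, 8 mm high; origin: the pivot, at desk level. Bystander.
- glue_stick: glue stick standing, 26 mm across, 90 mm high; origin: centre of underside. Bystander.

How it is judged:
On the way, in this order (a step that is already met when the one before it is completed fails the run):
1. the nose is down in the pocket under the hood, pushing the sprung contact back, while the tail is still raised (value of joint contact above 0.003 m and angle between battery's own z axis and vertical above 0.09 rad and z of nose in the frame of seat below 0.006 m), for 0.1 s.
2. the pack lies flat and fully home in the pocket (z of battery in the frame of seat between -0.002 and 0.0015 m and horizontal distance between battery and seat below 0.0095 m and angle between battery's own z axis and vertical below 0.035 rad and angle between the x axis of battery and the x axis of seat, either way round below 0.06 rad and value of joint contact above 0.0025 m), for 0.2 s.
At the end, for the whole second after the job is handed in: The pack is let go and still, flat (within 2 degrees) on the pocket floor (within 1.5 mm), lying along the pocket, its origin within 9.5 mm of the seat point seen from above (the plate's slots included), its nose under the hood holding the sprung contact back by more than 2.5 mm (all of step 2 and linear speed of battery below 0.01 m/s); the robot touches nothing.
It fails at once if the charger is loaded with more than 20 N by anything (contact force between anything else and charger above 20 N).
It fails at once if another thing on the desk (eraser, sharpener, glue gun, scissors, glue stick) is moved by more than 30 mm (distance of any of eraser, sharpener, glue_gun, scissors, glue_stick from where it was at the start of the episode above 0.03 m).
It also fails if it takes over 64 s, if anything falls off the work surface, if the arm or the gripper's body presses on something with over 40 N, if the wrist force passes 120 N, or if a joint passes its speed limit or range.

## Working session

There is one attempt and no reset: what is moved stays moved. The work goes in short steps, Python scripts to look and compute and a tool call to move; the robot and the scene stay as the last step left them, time stands still between calls to the robot, and variables do not carry over. Pictures are saved under pics/ and viewed, at most 10 in all, crops included, and the job is handed in when it is done.

Besides the shell and the picture viewer there is one more tool, called after "Request:" in YAML: its name, and indented under it one key for each argument. carry_out: Moves the arm, as the interface text tells. Its arguments: {"type":"object","properties":{"steps":{"type":"array"}},"required":["steps"]}

```bash
mkdir -p pics; ls; python3 - <<'E'
from bench import ctrl
import cv2
for n in("side","top"):
    im=ctrl.camera(n); cv2.imwrite(f"pics/{n}0.png",im[:,:,::-1])
    p=ctrl.camera_params(n); print(n,p)
o=ctrl.get_obs(); print(o)
E
```

```text
pics
side {'vertical_fov': 56.931705048557426, 'cx': 317.8707850644827, 'cy': 243.31446080007967, 'cam_to_world': array([[-0.93741332, -0.20861818,  0.27880948,  0.35057316],
       [-0.34813836,  0.54427612, -0.76325827,  0.72366932],
       [ 0.00748021, -0.81255274, -0.58283968,  0.62658487],
       [ 0.        ,  0.        ,  0.        ,  1.        ]])}
top {'vertical_fov': 51.03382510788737, 'cx': 319.1480616299903, 'cy': 243.18694674447872, 'cam_to_world': array([[ 0.02483037, -0.99045809,  0.13555891,  0.43173679],
       [-0.99964103, -0.02596473, -0.0066061 , -0.04439697],
       [ 0.01006281, -0.13534622, -0.99074726,  1.26879503],
       [ 0.        ,  0.        ,  0.        ,  1.        ]])}
{'time_s': 0.1, 'q': array([-1.55529752e+00,  1.81460848e-01,  1.60788091e+00,  2.87607526e-05,
        1.35376070e+00, -2.06268597e-01]), 'dq': array([-2.14561828e-03, -7.50546969e-04, -2.73971651e-03, -3.68706226e-04,
        1.79573439e-03,  6.45518778e-05]), 'joint_efforts': array([ 3.15623074e-04, -4.45878339e+01, -3.52236807e+01, -3.22547530e-04,
        4.21422141e-03,  1.35781144e-05]), 'eef_pos': array([ 0.12650946, -0.56054005,  0.30309055]), 'eef_rot': array([-7.50131648e-04,  9.93858759e-01,  1.10653497e-01,  8.58738086e-05]), 'wrist_force': array([ 0.10795046,  1.35315128, -0.82852241]), 'torque': array([-0.01977156, -0.02192353, -0.0184683 ]), 'grasp_force': 0.0, 'opening': 0.9998893755547041}
```

View pics/side0.png

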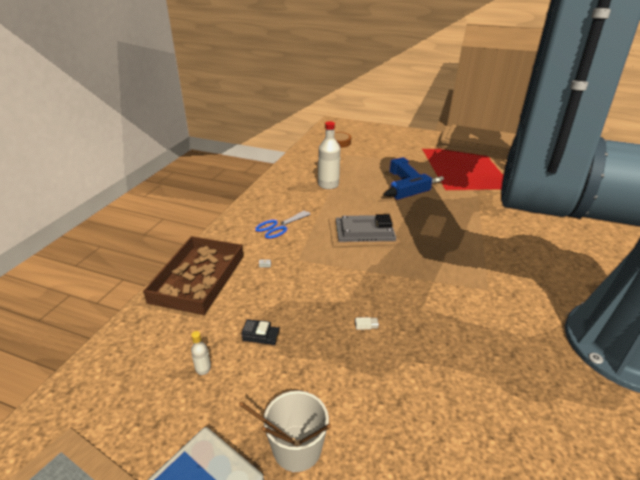

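View pics/top0.png

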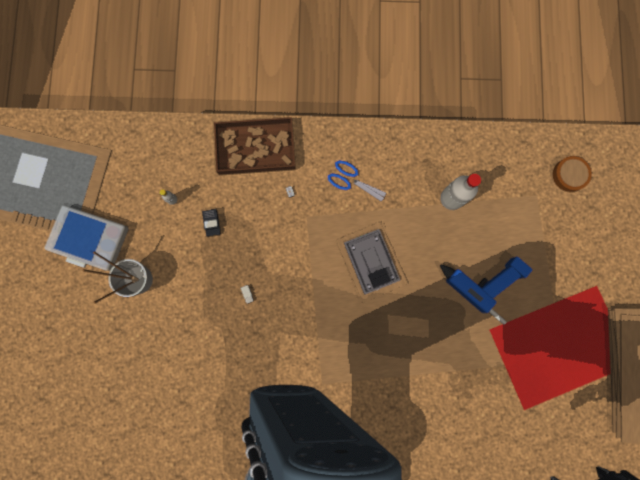

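The side view shows the pack near (260,332), the charger at (365,230) and the eraser at (367,323). In the top view the pack is at (211,222) and the charger at (372,262), with its hood towards the robot. I'll zoom in on these for corner measurements.

```bash
cat > h.py <<'E'
import numpy as np, cv2
from bench import ctrl
def cam(n):
    p=ctrl.camera_params(n); f=240/np.tan(np.radians(p["vertical_fov"]/2)); return f,p["cx"],p["cy"],np.array(p["cam_to_world"])
def proj(n,P):
    f,cx,cy,T=cam(n); c=(np.atleast_2d(P)-T[:3,3])@T[:3,:3]; return np.c_[cx+f*c[:,0]/c[:,2],cy+f*c[:,1]/c[:,2]]
def onz(n,uv,z):
    f,cx,cy,T=cam(n); d=T[:3,:3]@[(uv[0]-cx)/f,(uv[1]-cy)/f,1]; return T[:3,3]+d*(z-T[2,3])/d[2]
def tri(a,b):
    A=[];B=[]
    for n,uv in(("side",a),("top",b)):
        f,cx,cy,T=cam(n); d=T[:3,:3]@[(uv[0]-cx)/f,(uv[1]-cy)/f,1]; d/=np.linalg.norm(d); M=np.eye(3)-np.outer(d,d); A.append(M);B.append(M@T[:3,3])
    return np.linalg.lstsq(np.vstack(A),np.hstack(B),rcond=None)[0]
def crop(im,x0,y0,w,h,s):
    c=cv2.resize(im[y0:y0+h,x0:x0+w],None,fx=s,fy=s,interpolation=cv2.INTER_CUBIC)[:,:,::-1].copy()
    for x in range(-(-x0//10)*10,x0+w,10):
        cv2.line(c,(int((x-x0+.5)*s),0),(int((x-x0+.5)*s),6),(0,255,255),1); cv2.putText(c,str(x),(int((x-x0+.5)*s)-10,18),0,.35,(0,255,255),1)
    for y in range(-(-y0//10)*10,y0+h,10):
        cv2.line(c,(0,int((y-y0+.5)*s)),(6,int((y-y0+.5)*s)),(0,255,255),1); cv2.putText(c,str(y),(8,int((y-y0+.5)*s)+4),0,.35,(0,255,255),1)
    return c
E
python3 - <<'E'
from h import *
N=6
av={n:np.mean([ctrl.camera(n).astype(float) for _ in range(N)],0).round().astype(np.uint8) for n in("side","top")}
np.savez("av.npz",**av)
A=crop(av["side"],325,200,80,50,5);B=crop(av["top"],336,222,78,78,5)
C=crop(av["side"],232,312,52,38,8);D=crop(av["top"],192,200,38,42,8)
def hc(a,b):
    h=max(a.shape[0],b.shape[0]); return np.hstack([np.vstack([i,np.zeros((h-i.shape[0],i.shape[1],3),np.uint8)]) for i in(a,b)])
cv2.imwrite("pics/ch.png",hc(A,B)); cv2.imwrite("pics/pk.png",hc(C,D))
E
```

```text
(no output)
```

View pics/ch.png

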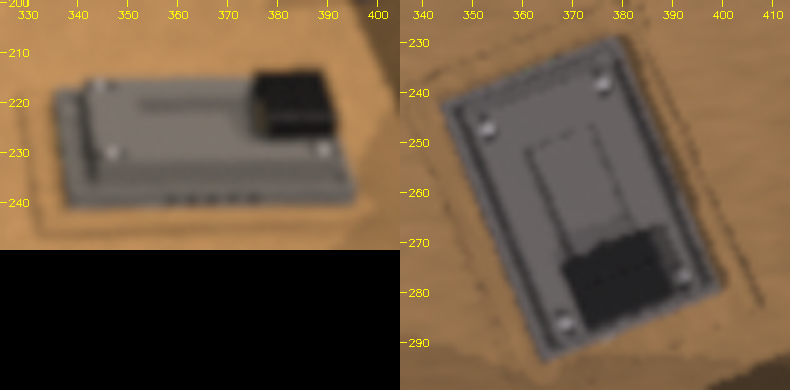

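View pics/pk.png

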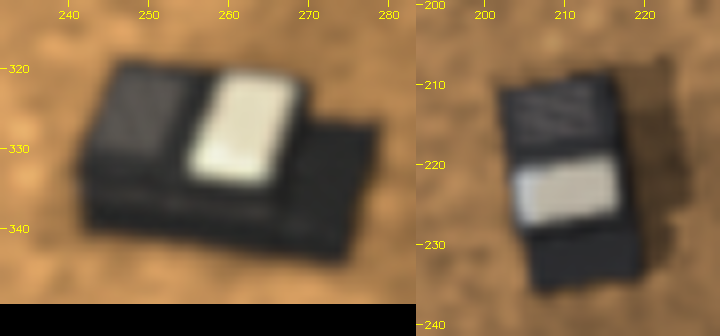

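The charger crops show rim corners in the top view at (344,241.5), (379,229), (400,279.5) and (365,293.5). The far pocket corners are at (361,252.5) and (374.5,247.5), and the hood front runs (368,274)–(386,267). The pack crops show its tail away from the robot: tail corners (202,211) and (216.5,208.5), nose corners (206,236.5) and (220,234). Next I'll fit both poses to these points and overlay the result.

```bash
cat > fit.py <<'E'
from h import *
from scipy.optimize import least_squares
av=np.load("av.npz")
def W(p,P):
    x,y,z,a=p[:4]; c,s=np.cos(a),np.sin(a); return np.array(P)@np.array([[c,-s,0],[s,c,0],[0,0,1]]).T+[x,y,z]
m=1e-3
pk=[("side",(32,-18,24),(246.5,319.3)),("side",(32,18,24),(241.3,332)),("side",(-16,-18,24),(270.3,321.3)),("side",(-32,-18,13),(278.7,326.5)),("side",(-32,18,0),(274,344.3)),("side",(32,18,0),(242.3,340.3)),
("top",(32,18,24),(202,211)),("top",(32,-18,24),(216.3,208.5)),("top",(-32,18,0),(206.3,236.5)),("top",(-32,-18,0),(219.5,234.3))]
ch=[("top",(70,48,10),(344,241.3)),("top",(70,-48,10),(379,229)),("top",(-70,-48,10),(400.2,279.7)),("top",(-70,48,10),(364.7,293.7)),
("side",(70,48,0),(338,241)),("side",(-70,48,0),(395.7,240)),("side",(70,-48,10),(335.3,217.8))]
def fit(pts,x0):
    r=lambda p:np.concatenate([proj(n,W(p,[np.array(P)*m]))[0]-uv for n,P,uv in pts])
    s=least_squares(r,x0,loss="soft_l1",f_scale=.5); print(s.x.round(4),"yaw",np.degrees(s.x[3]).round(2)); print(r(s.x).reshape(-1,2).round(1).tolist()); return s.x
p=fit(pk,[.5,.25,0,0]); c=fit(ch,[.43,-.15,.006,.35])
# plate offset
pl=[("top",(35,18.75,22),(361,252.5)),("top",(35,-18.75,22),(374.5,247.3)),("top",(-24,23,36),(368,274)),("top",(-24,-23,36),(386.5,267)),("top",(-60,23,36),(374,288)),("top",(-60,-23,36),(392,281))]
r=lambda o:np.concatenate([proj(n,W(c,[(np.array(P)+[*o,0])*m]))[0]-uv for n,P,uv in pl])
s=least_squares(r,[0,0],loss="soft_l1",f_scale=.5); print("plate off mm",s.x.round(2)); print(r(s.x).reshape(-1,2).round(1).tolist())
for a,b in(((344,216.5),(376,238.3)),((347,230),(353,247.3)),((389,229.5),(368.3,286))): print("screw",tri(a,b).round(4))
np.savez("fit.npz",p=p,c=c,o=s.x)
def box(x0,x1,y0,y1,z0,z1): 
    v=np.array([(x,y,z) for x in(x0,x1) for y in(y0,y1) for z in(z0,z1)],float); e=[(i,j) for i in range(8) for j in range(i) if bin(i^j).count("1")==1]; return v,e
import sys
def draw(n,x0,y0,w,h,k,items):
    im=crop(av[n],x0,y0,w,h,k)
    for q,b,col in items:
        v,e=box(*b); u=((proj(n,W(q,v*m))-[x0,y0]+.5)*k).round().astype(int)
        for i,j in e: cv2.line(im,tuple(map(int,u[i])),tuple(map(int,u[j])),col,1,cv2.LINE_AA)
    return im
g,rd=(0,255,0),(0,0,255); ox,oy=s.x
C=[(c,(-70,70,-48,48,0,10),g),(c,(-60+ox,60+ox,-38+oy,38+oy,22,22),rd),(c,(-39+ox,35+ox,-18.75+oy,18.75+oy,22,22),(255,255,0)),(c,(-60+ox,-24+ox,-23+oy,23+oy,22,36),(255,0,255))]
P=[(p,(-16,32,-18,18,0,24),g),(p,(-32,-16,-18,18,0,13),rd)]
a=[draw("side",325,200,80,60,5,C),draw("top",336,222,78,78,5,C),draw("side",232,312,52,40,5,P),draw("top",192,200,52,42,5,P)]
H=np.zeros((600,800,3),np.uint8)
for im,(y,x) in zip(a,((0,0),(0,400),(395,0),(390,400))): H[y:y+im.shape[0],x:x+im.shape[1]]=im[:600-y,:800-x]
cv2.imwrite("pics/ov.png",H)
E
python3 fit.py
```

```text
[ 6.477e-01  2.212e-01 -4.000e-04  1.672e-01] yaw 9.58
[[-0.6, -1.7], [-1.7, -0.4], [0.1, -0.1], [0.2, 0.1], [0.2, 1.4], [-1.5, 0.2], [-0.1, -0.1], [-0.2, 0.5], [0.4, 0.8], [1.3, 1.0]]
[ 0.5606 -0.1864  0.0054  0.3994] yaw 22.89
[[-0.1, 1.3], [0.1, -0.1], [0.2, 0.7], [0.1, 0.9], [-0.5, 0.2], [-1.0, 0.1], [-0.7, -1.2]]
plate off mm [-3.6   0.25]
[[-0.3, -0.5], [0.2, -0.7], [0.7, 0.3], [-0.4, 0.4], [0.3, 0.0], [-0.3, 0.1]]
screw [ 0.6169 -0.1945  0.0272]
screw [ 0.5919 -0.1375  0.0279]
screw [ 0.4969 -0.1766  0.0276]
```

View pics/ov.png

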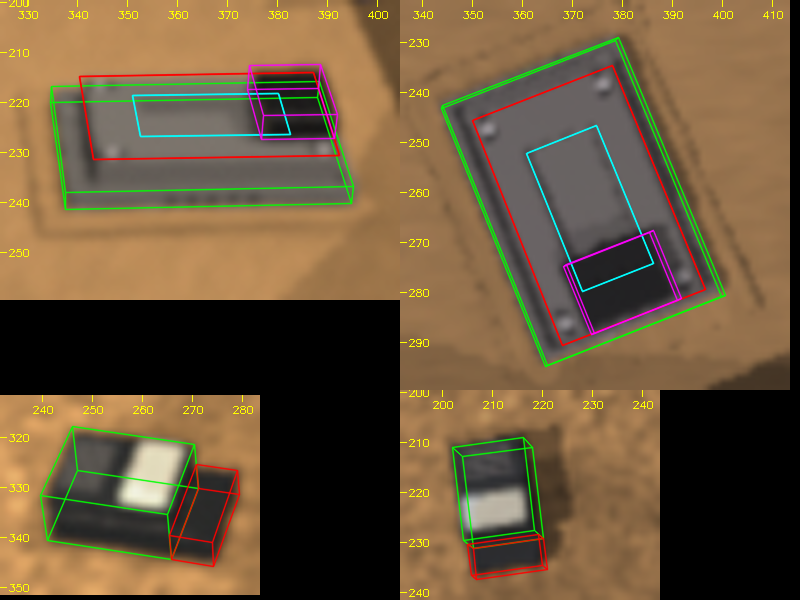

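The overlay matches to about 1–2 mm: pack at (0.648, 0.221) with yaw 9.6°, charger at (0.561, −0.186) with yaw 22.9° and underside about 5 mm up. The plate looks about −3.6 mm off centre in x. Now I'll compute the approach move.

```bash
cat > mv.py <<'E'
from h import *
from scipy.spatial.transform import Rotation as R
def tool(yaw,tilt=0): # pack axes -> tool: x=pack x, z=-pack z ; tilt>0 = nose down (rad)
    return R.from_euler('z',yaw)*R.from_euler('y',-tilt)*R.from_euler('x',np.pi)
def now():
    o=ctrl.get_obs(); w,x,y,z=o["eef_rot"]; return o["eef_pos"],R.from_quat([x,y,z,w]),o
def rel(pos,rot,p0=None,r0=None):
    if p0 is None: p0,r0,_=now()
    return np.r_[r0.inv().apply(np.array(pos)-p0),(r0.inv()*rot).as_rotvec()].round(4).tolist()
E
python3 - <<'E'
from mv import *
f=np.load("fit.npz"); p=f["p"]; a=p[3]
xy=p[:2]+.012*np.array([np.cos(a),np.sin(a)])
print(xy,rel([*xy,.19],tool(a)),rel([*xy,.083],tool(a)))
E
```

```text
[0.65951402 0.22319905] [0.6924, -0.6477, 0.1139, 0.0, 0.0, 0.0546] [0.6924, -0.6477, 0.2209, 0.0, 0.0, 0.0546]
```

Request:
carry_out:
  steps: [0.3,-0.28,0,0,0,0.05,1,0.3,-0.28,0,0,0,0.05,1,0.3,-0.28,0,0,0,0.05,1,0.3,-0.28,0,0,0,0.05,1,0.3,-0.28,0,0,0,0.05,1,0.3,-0.28,0,0,0,0.05,1,0.692,-0.648,0.114,0,0,0.0546,1,0.692,-0.648,0.114,0,0,0.0546,1,0.692,-0.648,0.114,0,0,0.0546,1,0.692,-0.648,0.114,0,0,0.0546,1,0.692,-0.648,0.114,0,0,0.0546,1,0.692,-0.648,0.114,0,0,0.0546,1,0.692,-0.648,0.114,0,0,0.0546,1,0.692,-0.648,0.114,0,0,0.0546,1,0.692,-0.648,0.114,0,0,0.0546,1,0.692,-0.648,0.114,0,0,0.0546,1,0.692,-0.648,0.114,0,0,0.0546,1,0.692,-0.648,0.114,0,0,0.0546,1,0.692,-0.648,0.114,0,0,0.0546,1,0.692,-0.648,0.114,0,0,0.0546,1]

```text
time_s: 2.7
eef_pos: [0.6598, 0.2278, 0.1875]
eef_rot: [-0.001, 0.996, 0.085, -0.001]
wrist_force: [-0.1, -0.8, 0.3]
opening: 0.996
grasp_force: 0.0
```

```bash
python3 - <<'E'
from mv import *
f=np.load("fit.npz"); p=f["p"]; a=p[3]
xy=p[:2]+.012*np.array([np.cos(a),np.sin(a)])
print(now()[0],now()[2]["dq"].round(3),rel([*xy,.083],tool(a)))
E
```

```text
[0.65976616 0.2278445  0.18745119] [ 0.035  0.081 -0.109 -0.034  0.058  0.044] [-0.0009, 0.0047, 0.1044, -0.0012, 0.0012, 0.0037]
```

Request:
carry_out:
  steps: [0,0,0.05,0,0,0,1,0,0,0.08,0,0,0,1,0,0,0.105,0,0,0,1,0,0,0.107,0,0,0,1,0,0,0.107,0,0,0,1,0,0,0.107,0,0,0,1,0,0,0.107,0,0,0,1]

```text
time_s: 3.4
eef_pos: [0.6604, 0.2235, 0.0854]
eef_rot: [-0.0, 0.997, 0.083, 0.002]
wrist_force: [-0.4, 0.2, -0.5]
opening: 1.001
grasp_force: 0.0
```

Request:
carry_out:
  steps: [0,0,0.0,0,0,0,0.3,0,0,0,0,0,0,0,0,0,0,0,0,0,0,0,0,0,0,0,0,0,0,0,0,0,0,0,0,0,0,0,0,0,0,0,0,0,0,0,0,0,0,0,0,0,0,0,0,0,0,0,0,0,0,0,0]

```text
time_s: 4.3
eef_pos: [0.6594, 0.2235, 0.0835]
eef_rot: [-0.0, 0.997, 0.084, 0.001]
wrist_force: [0.0, -0.7, 6.1]
opening: 0.403
grasp_force: 61.2
```

```bash
python3 - <<'E'
from mv import *
p,r,o=now(); print(p,r.as_matrix().round(4),o["wrist_force"],o["torque"],o["dq"].round(3))
E
```

```text
[0.65943595 0.22353237 0.08351901] [[ 9.860e-01  1.665e-01  1.100e-03]
 [ 1.665e-01 -9.860e-01  2.000e-04]
 [ 1.100e-03 -0.000e+00 -1.000e+00]] [ 0.03165024 -0.68364079  6.05559385] [0.00805916 0.03151439 0.04429381] [-0.    -0.001  0.001  0.002  0.002 -0.001]
```

Gripped at opening 0.40 with 61 N, and the pack underside sits 83.5 mm below the TCP. Next I'll lift and carry it over the charger.

```bash
cat >> mv.py <<'E'
f=np.load("fit.npz"); C=f["c"]; O=f["o"]*1e-3; GX=.012; GZ=.0835
def tcp(nx,ny,nz,tilt,yaw=None,gx=None): # nose lower edge in plate xy, height over pocket floor, m / deg
    yaw=C[3] if yaw is None else yaw; t=np.radians(tilt); Rz=R.from_euler('z',yaw)
    N=Rz.apply([nx+O[0],ny+O[1],0])+[C[0],C[1],C[2]+.014+nz]
    return N+(Rz*R.from_euler('y',-t)).apply([.032+(GX if gx is None else gx),0,GZ]), tool(yaw,t)
def nose(): # measured nose state: plate x,y mm, height mm, tilt deg, yaw err deg
    p,r,o=now(); b=r*R.from_euler('x',-np.pi); n=p-b.apply([.032+GX,0,GZ])-[C[0],C[1],C[2]+.014]
    n=R.from_euler('z',-C[3]).apply(n)-[*O,0]; m=b.as_matrix(); return (n*1e3).round(2),np.degrees(np.arctan2(m[2,0],m[0,0])).round(2),np.degrees(np.arctan2(m[1,0],m[0,0])-C[3]).round(2),o["wrist_force"].round(2),o["torque"].round(3)
E
python3 - <<'E'
from mv import *
p0,r0,_=now()
t,r=tcp(-.016,0,.030,10.5); print(t,rel(t,r),rel([t[0],t[1],.2],r))
E
```

```text
[ 0.56824896 -0.18285238  0.13954476] [-0.1575, 0.3855, -0.0562, 0.0214, 0.1814, -0.2315] [-0.1574, 0.3855, -0.1167, 0.0214, 0.1814, -0.2315]
```

Request:
carry_out:
  steps: [0,0,-0.04,0,0,0,0,0,0,-0.08,0,0,0,0,-0.02,0.04,-0.1,0.005,0.04,-0.05,0,-0.035,0.08,-0.1,0.01,0.08,-0.1,0,-0.05,0.12,-0.1,0.015,0.12,-0.15,0,-0.065,0.16,-0.1,0.02,0.16,-0.2,0,-0.081,0.2,-0.1,0.0214,0.1814,-0.2315,0,-0.1,0.245,-0.1,0.0214,0.1814,-0.2315,0,-0.118,0.29,-0.1,0.0214,0.1814,-0.2315,0,-0.136,0.33,-0.1,0.0214,0.1814,-0.2315,0,-0.15,0.365,-0.1,0.0214,0.1814,-0.2315,0,-0.1575,0.3855,-0.09,0.0214,0.1814,-0.2315,0,-0.1575,0.3855,-0.075,0.0214,0.1814,-0.2315,0,-0.1575,0.3855,-0.0562,0.0214,0.1814,-0.2315,0,-0.1575,0.3855,-0.0562,0.0214,0.1814,-0.2315,0,-0.1575,0.3855,-0.0562,0.0214,0.1814,-0.2315,0,-0.1575,0.3855,-0.0562,0.0214,0.1814,-0.2315,0,-0.1575,0.3855,-0.0562,0.0214,0.1814,-0.2315,0,-0.1575,0.3855,-0.0562,0.0214,0.1814,-0.2315,0]

```text
time_s: 6.2
eef_pos: [0.5683, -0.1828, 0.1399]
eef_rot: [-0.018, 0.976, 0.198, 0.09]
wrist_force: [-0.7, -0.3, -0.2]
opening: 0.402
grasp_force: 60.6
```

```bash
python3 - <<'E'
from mv import *
print(nose())
av={n:np.mean([ctrl.camera(n).astype(float) for _ in range(4)],0).round().astype(np.uint8) for n in("side","top")}
np.savez("av2.npz",**av)
def draw(n,x0,y0,w,h,k):
    im=crop(av[n],x0,y0,w,h,k)
    p,r,o=now(); b=r*R.from_euler('x',-np.pi)
    for bx,col in(((-16,32,-18,18,0,24),(0,255,0)),((-32,-16,-18,18,0,13),(0,0,255))):
        v=np.array([(x,y,z) for x in bx[:2] for y in bx[2:4] for z in bx[4:]],float)*1e-3
        u=((proj(n,p+b.apply(v-[GX,0,GZ]))-[x0,y0]+.5)*k).round().astype(int)
        for i in range(8):
            for j in range(i):
                if bin(i^j).count("1")==1: cv2.line(im,tuple(map(int,u[i])),tuple(map(int,u[j])),col,1,cv2.LINE_AA)
    return im
a=crop(av["side"],325,180,80,65,5);b=draw("side",325,180,80,65,5);c=crop(av["top"],336,212,78,54,5)
c=crop(av["top"],336,222,78,55,5);d=draw("top",336,222,78,55,5)
cv2.imwrite("pics/hov.png",np.vstack([np.hstack([a,b]),np.pad(np.hstack([c,d]),((0,0),(0,20),(0,0)))]))
E
```

```text
(array([-15.91,  -0.08,  30.39]), np.float64(11.37), np.float64(0.03), array([-0.69, -0.31, -0.24]), array([-0.087,  0.084,  0.021]))
```

View pics/hov.png

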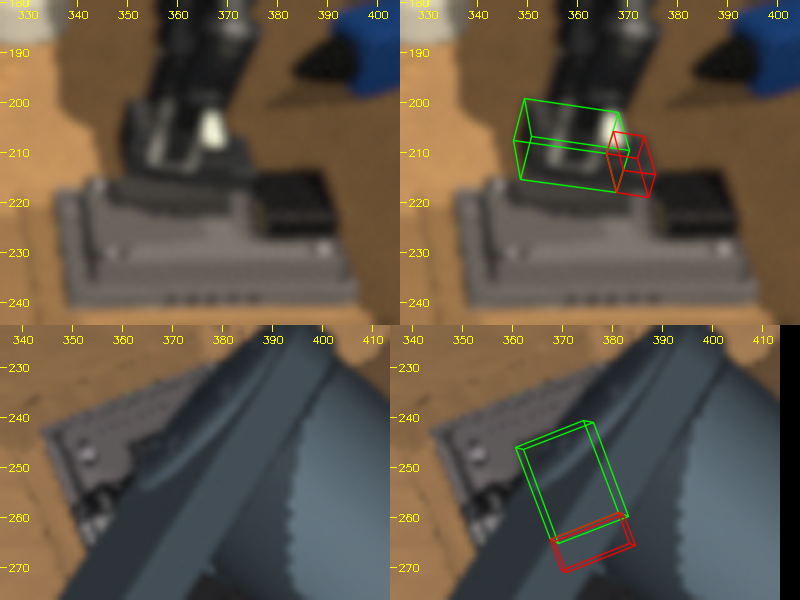

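The arm hides the top view. In the side view the pack, with its tail top near (350,200) and nose near (375,214), matches the kinematic wireframe. From here I'll feel my way down.

```bash
python3 - <<'E'
from mv import *
print(nose())
for nz in(.012,.009): print(rel(*tcp(-.016,0,nz,10.5)))
E
```

```text
(array([-16.46,   0.12,  29.61]), np.float64(11.31), np.float64(-0.0), array([-0.31, -0.12, -1.28]), array([-0.039,  0.115,  0.03 ]))
[-0.0028, 0.0001, 0.0174, -0.0002, 0.001, -0.0001]
[-0.0034, 0.0001, 0.0203, -0.0002, 0.001, -0.0001]
```

Request:
carry_out:
  steps: [-0.0015,0,0.009,0,0,0,0,-0.0028,0,0.0174,0,0,0,0,-0.0028,0,0.0174,0,0,0,0,-0.003,0,0.0184,0,0,0,0,-0.0032,0,0.0194,0,0,0,0,-0.0034,0,0.0203,0,0,0,0,-0.0034,0,0.0203,0,0,0,0,-0.0034,0,0.0203,0,0,0,0]

```text
time_s: 7.4
eef_pos: [0.5682, -0.1828, 0.1187]
eef_rot: [-0.018, 0.976, 0.198, 0.089]
wrist_force: [0.4, -0.2, -0.2]
opening: 0.404
grasp_force: 60.6
```

```bash
sed -i 's/np.arctan2(m\[2,0\],m\[0,0\])/np.arcsin(m[2,0])/' mv.py; python3 - <<'E'
from mv import *
print(nose())
for nz in(.008,.007,.006,.005,.003): print(rel(*tcp(-.016,0,nz,10.5)))
E
```

```text
(array([-1.607e+01,  1.000e-02,  9.180e+00]), np.float64(10.45), np.float64(-0.0), array([ 0.37, -0.19, -0.22]), array([-0.007,  0.149,  0.03 ]))
[-0.0002, 0.0, 0.0011, 0.0, 0.0008, -0.0001]
[-0.0004, 0.0, 0.0021, 0.0, 0.0008, -0.0001]
[-0.0006, 0.0, 0.0031, 0.0, 0.0008, -0.0001]
[-0.0008, 0.0, 0.0041, 0.0, 0.0008, -0.0001]
[-0.0011, 0.0, 0.0061, 0.0, 0.0008, -0.0001]
```

Request:
carry_out:
  steps: [-0.0001,0,0.0005,0,0,0,0,-0.0002,0,0.001,0,0,0,0,-0.0003,0,0.0015,0,0,0,0,-0.0003,0,0.0015,0,0,0,0,-0.0003,0,0.0015,0,0,0,0]

```text
time_s: 7.9
eef_pos: [0.5682, -0.1828, 0.117]
eef_rot: [-0.018, 0.976, 0.198, 0.089]
wrist_force: [0.2, -0.0, -0.5]
opening: 0.399
grasp_force: 60.6
```

Request:
carry_out:
  steps: [-0.0001,0,0.0005,0,0,0,0,-0.0002,0,0.001,0,0,0,0,-0.0002,0,0.001,0,0,0,0,-0.0002,0,0.001,0,0,0,0]

```text
time_s: 8.3
eef_pos: [0.5683, -0.1829, 0.1162]
eef_rot: [-0.018, 0.976, 0.198, 0.089]
wrist_force: [0.4, 0.7, 1.8]
opening: 0.403
grasp_force: 61.0
```

Request:
carry_out:
  steps: [0,0,0.0003,0,0,0,0,-0.0001,0,0.0005,0,0,0,0,-0.0001,0,0.0005,0,0,0,0]

```text
time_s: 8.6
eef_pos: [0.5684, -0.1829, 0.1158]
eef_rot: [-0.018, 0.976, 0.198, 0.089]
wrist_force: [0.9, 0.7, 4.2]
opening: 0.4
grasp_force: 61.2
```

```bash
python3 - <<'E'
from mv import *
print(nose())
E
```

```text
(array([-15.95,  -0.12,   6.26]), np.float64(10.47), np.float64(-0.0), array([0.9 , 0.65, 4.2 ]), array([-0.043,  0.094,  0.009]))
```

Contact is 4.2 N at plate-top height. The moment points to the −y nose corner sitting on the rim, so I'll back off, shift the pack +y by 1.2 mm and try again.

Request:
carry_out:
  steps: [0.0001,0,-0.001,0,0,0,0,0.0001,-0.0006,-0.001,0,0,0,0,0.0001,-0.0012,-0.001,0,0,0,0,0.0001,-0.0012,-0.001,0,0,0,0,0,-0.0012,0,0,0,0,0,0,-0.0012,0,0,0,0,0,0,-0.0012,0,0,0,0,0]

```text
time_s: 9.3
eef_pos: [0.5675, -0.1816, 0.1152]
eef_rot: [-0.018, 0.976, 0.198, 0.089]
wrist_force: [-0.3, -0.2, -1.6]
opening: 0.404
grasp_force: 60.6
```

```bash
python3 - <<'E'
from mv import *
print(nose())
E
```

```text
(array([-16.3 ,   1.47,   5.72]), np.float64(10.43), np.float64(-0.01), array([-0.25, -0.19, -1.62]), array([ 0.028,  0.111, -0.029]))
```

The force is gone, so the nose is in the pocket. I'll carry on down towards the floor.

Request:
carry_out:
  steps: [-0.0001,0,0.0007,0,0,0,0,-0.0003,0,0.0014,0,0,0,0,-0.0005,0,0.0022,0,0,0,0,-0.0005,0,0.0022,0,0,0,0]

```text
time_s: 9.7
eef_pos: [0.5675, -0.1816, 0.113]
eef_rot: [-0.018, 0.976, 0.198, 0.089]
wrist_force: [0.2, 0.3, -1.0]
opening: 0.403
grasp_force: 60.6
```

Request:
carry_out:
  steps: [-0.0001,0,0.0007,0,0,0,0,-0.0003,0,0.0014,0,0,0,0,-0.0004,0,0.002,0,0,0,0,-0.0004,0,0.002,0,0,0,0]

```text
time_s: 10.1
eef_pos: [0.5675, -0.1817, 0.111]
eef_rot: [-0.018, 0.976, 0.198, 0.089]
wrist_force: [-0.1, -0.2, -0.9]
opening: 0.4
grasp_force: 60.6
```

```bash
python3 - <<'E'
from mv import *
print(nose())
E
```

```text
(array([-16.35,   1.41,   1.53]), np.float64(10.44), np.float64(-0.01), array([-0.12, -0.22, -0.9 ]), array([-0.065,  0.1  ,  0.027]))
```

Request:
carry_out:
  steps: [-0.0001,0,0.0005,0,0,0,0,-0.0002,0,0.001,0,0,0,0,-0.0003,0,0.0016,0,0,0,0,-0.0003,0,0.0016,0,0,0,0]

```text
time_s: 10.5
eef_pos: [0.5675, -0.1817, 0.1094]
eef_rot: [-0.018, 0.976, 0.197, 0.089]
wrist_force: [-0.3, -0.5, -1.9]
opening: 0.404
grasp_force: 60.6
```

Request:
carry_out:
  steps: [-0.0001,0,0.0005,0,0,0,0,-0.0002,0,0.0008,0,0,0,0,-0.0002,0,0.0008,0,0,0,0]

```text
time_s: 10.8
eef_pos: [0.5676, -0.1817, 0.1089]
eef_rot: [-0.018, 0.976, 0.198, 0.089]
wrist_force: [-0.0, -0.1, 0.7]
opening: 0.403
grasp_force: 60.9
```

```bash
python3 - <<'E'
from mv import *
print(nose())
E
```

```text
(array([-16.2 ,   1.28,  -0.59]), np.float64(10.46), np.float64(-0.0), array([-0.  , -0.06,  0.74]), array([ 0.136,  0.129, -0.003]))
```

Floor touched at about −0.5 mm in the model. I'll lift 0.4 mm and slide towards the contact.

Request:
carry_out:
  steps: [0.0001,0,-0.0004,0,0,0,0,-0.0009,0,-0.0006,0,0,0,0,-0.0019,0,-0.0008,0,0,0,0,-0.0029,0,-0.001,0,0,0,0,-0.0029,0,-0.001,0,0,0,0]

```text
time_s: 11.3
eef_pos: [0.5645, -0.1831, 0.1091]
eef_rot: [-0.018, 0.976, 0.197, 0.089]
wrist_force: [-0.3, 0.7, -0.4]
opening: 0.399
grasp_force: 60.7
```

Request:
carry_out:
  steps: [-0.001,0,-0.0002,0,0,0,0,-0.002,0,-0.0004,0,0,0,0,-0.002,0,-0.0004,0,0,0,0]

```text
time_s: 11.6
eef_pos: [0.5627, -0.1838, 0.1092]
eef_rot: [-0.018, 0.976, 0.197, 0.089]
wrist_force: [-0.5, -0.6, -0.6]
opening: 0.402
grasp_force: 60.7
```

```bash
cat >> mv.py <<'E'
def show():
    n=nose(); _,r,_=now(); print(n[:3],"F plate",R.from_euler('z',-C[3]).apply(n[3]).round(2),"tau",R.from_euler('z',-C[3]).apply(n[4]).round(3))
E
python3 -c "from mv import *;show()"
```

```text
(array([-21.6 ,   1.32,  -0.34]), np.float64(10.44), np.float64(-0.01)) F plate [-0.75 -0.36 -0.62] tau [-0.008  0.13  -0.019]
```

Request:
carry_out:
  steps: [-0.0005,0,-0.0001,0,0,0,0,-0.001,0,-0.0002,0,0,0,0,-0.001,0,-0.0002,0,0,0,0]

```text
time_s: 11.9
eef_pos: [0.5618, -0.1841, 0.1092]
eef_rot: [-0.018, 0.976, 0.198, 0.089]
wrist_force: [0.7, 0.6, -0.7]
opening: 0.4
grasp_force: 60.7
```

Request:
carry_out:
  steps: [-0.0005,0,-0.0001,0,0,0,0,-0.001,0,-0.0002,0,0,0,0,-0.001,0,-0.0002,0,0,0,0]

```text
time_s: 12.2
eef_pos: [0.5611, -0.1845, 0.1093]
eef_rot: [-0.018, 0.976, 0.197, 0.089]
wrist_force: [1.1, 1.1, -1.1]
opening: 0.404
grasp_force: 60.6
```

```bash
python3 -c "from mv import *;show()"
```

```text
(array([-23.32,   1.33,  -0.25]), np.float64(10.46), np.float64(-0.01)) F plate [ 1.47  0.57 -1.12] tau [ 0.034 -0.081 -0.017]
```

Request:
carry_out:
  steps: [-0.0005,0,-0.0001,0,0,0,0,-0.001,0,-0.0002,0,0,0,0,-0.001,0,-0.0002,0,0,0,0]

```text
time_s: 12.5
eef_pos: [0.5602, -0.1848, 0.1094]
eef_rot: [-0.018, 0.976, 0.197, 0.089]
wrist_force: [3.5, 1.7, -1.5]
opening: 0.403
grasp_force: 60.5
```

Request:
carry_out:
  steps: [-0.0005,0,-0.0001,0,0,0,0,-0.001,0,-0.0002,0,0,0,0,-0.001,0,-0.0002,0,0,0,0]

```text
time_s: 12.8
eef_pos: [0.5592, -0.1853, 0.1094]
eef_rot: [-0.018, 0.976, 0.197, 0.089]
wrist_force: [3.4, 2.5, -1.5]
opening: 0.406
grasp_force: 60.5
```

```bash
python3 -c "from mv import *;show()"
```

```text
(array([-25.41,   1.28,  -0.17]), np.float64(10.46), np.float64(-0.01)) F plate [ 4.11  0.95 -1.54] tau [ 0.051 -0.655  0.032]
```

The sprung contact is moving: the force sits near 4 N, starting at about model x −23.4. I'll push on to about −31.

Request:
carry_out:
  steps: [-0.001,0,-0.0001,0,0,0,0,-0.002,0,-0.0002,0,0,0,0,-0.003,0,-0.0004,0,0,0,0,-0.003,0,-0.0004,0,0,0,0]

```text
time_s: 13.2
eef_pos: [0.5564, -0.1865, 0.1093]
eef_rot: [-0.018, 0.976, 0.197, 0.089]
wrist_force: [4.5, 2.9, -1.5]
opening: 0.401
grasp_force: 60.5
```

```bash
python3 -c "from mv import *;show()"
```

```text
(array([-28.38,   1.28,  -0.25]), np.float64(10.47), np.float64(-0.01)) F plate [ 5.29  0.95 -1.45] tau [ 0.16  -0.873  0.008]
```

Request:
carry_out:
  steps: [-0.0008,0,-0.0001,0,0,0,0,-0.0016,0,-0.0002,0,0,0,0,-0.0024,0,-0.0003,0,0,0,0,-0.0024,0,-0.0003,0,0,0,0,-0.0024,0,-0.0003,0,0,0,0]

```text
time_s: 13.7
eef_pos: [0.5544, -0.1873, 0.1093]
eef_rot: [-0.018, 0.976, 0.197, 0.09]
wrist_force: [4.9, 3.3, -1.2]
opening: 0.406
grasp_force: 60.5
```

```bash
python3 - <<'E'
from mv import *
show(); n=nose()[0]*1e-3
im=ctrl.camera("side"); cv2.imwrite("pics/tilt.png",crop(im,320,170,95,80,6))
for t in(9,8,7,6,5,4,3,2,1,0): print(t,rel(*tcp(n[0],n[1],n[2],t)))
E
```

```text
(array([-30.48,   1.26,  -0.28]), np.float64(10.5), np.float64(-0.01)) F plate [ 5.78  1.17 -1.16] tau [ 0.145 -0.983 -0.02 ]
9 [0.0022, -0.0, 0.0012, 0.0001, -0.0262, -0.0002]
8 [0.0036, -0.0, 0.002, 0.0001, -0.0436, -0.0002]
7 [0.005, -0.0, 0.0028, 0.0001, -0.0611, -0.0002]
6 [0.0064, -0.0, 0.0037, 0.0001, -0.0785, -0.0002]
5 [0.0078, -0.0, 0.0046, 0.0001, -0.096, -0.0002]
4 [0.0092, -0.0, 0.0055, 0.0001, -0.1134, -0.0002]
3 [0.0105, -0.0, 0.0064, 0.0001, -0.1309, -0.0002]
2 [0.0119, -0.0, 0.0074, 0.0001, -0.1483, -0.0002]
1 [0.0132, -0.0, 0.0084, 0.0001, -0.1658, -0.0002]
0 [0.0145, -0.0, 0.0094, 0.0001, -0.1833, -0.0002]
```

View pics/tilt.png

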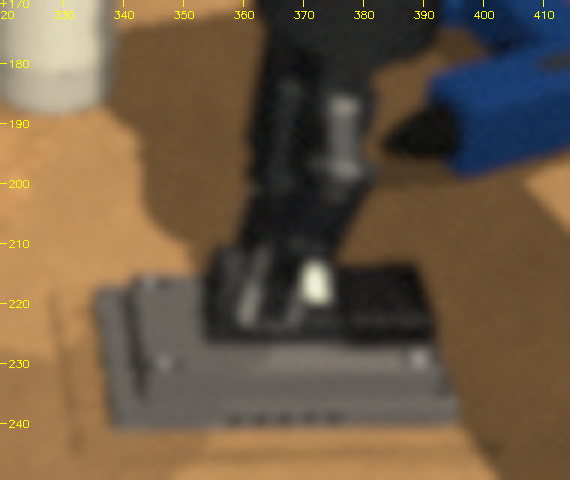

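The crop shows the nose under the hood at x≈375–390 and the tail still raised, near (354,224) with a gap above the plate. I'll push the last 0.6 mm and ease +y by 0.4 mm to relieve the light side force.

Request:
carry_out:
  steps: [-0.0003,-0.0002,-0.0001,0,0,0,0,-0.0006,-0.0004,-0.0001,0,0,0,0,-0.0006,-0.0004,-0.0001,0,0,0,0,-0.0006,-0.0004,-0.0001,0,0,0,0]

```text
time_s: 14.15
eef_pos: [0.5539, -0.1874, 0.1094]
eef_rot: [-0.018, 0.976, 0.197, 0.09]
wrist_force: [5.7, 2.0, -2.2]
opening: 0.398
grasp_force: 60.4
```

```bash
python3 -c "from mv import *;show();show()
n=nose()[0]*1e-3
for t in (9,8,7,6): print(t,rel(*tcp(-.0311,n[1],n[2],t)))"
```

```text
(array([-30.92,   1.32,  -0.19]), np.float64(10.52), np.float64(-0.01)) F plate [ 6.   -0.37 -2.22] tau [ 0.013 -1.059 -0.061]
(array([-30.92,   1.32,  -0.19]), np.float64(10.52), np.float64(-0.01)) F plate [ 6.   -0.37 -2.22] tau [ 0.013 -1.059 -0.061]
9 [0.002, 0.0001, 0.0012, 0.0008, -0.0265, -0.0002]
8 [0.0035, 0.0001, 0.002, 0.0008, -0.044, -0.0002]
7 [0.0049, 0.0001, 0.0028, 0.0008, -0.0614, -0.0002]
6 [0.0063, 0.0001, 0.0037, 0.0008, -0.0789, -0.0002]
```

Request:
carry_out:
  steps: [0.001,0,0.0006,0,-0.0135,0,0,0.002,0,0.0012,0,-0.0265,0,0,0.0027,0,0.0016,0,-0.035,0,0,0.0035,0,0.002,0,-0.044,0,0,0.0042,0,0.0024,0,-0.0527,0,0,0.0042,0,0.0024,0,-0.0527,0,0]

```text
time_s: 14.75
eef_pos: [0.5582, -0.1856, 0.1076]
eef_rot: [-0.013, 0.978, 0.198, 0.064]
wrist_force: [5.3, 2.0, -0.8]
opening: 0.404
grasp_force: 60.4
```

```bash
python3 -c "from mv import *;show()
n=nose()[0]*1e-3
for t in (7,6,5,4,3): print(t,rel(*tcp(-.0311,n[1],n[2],t)))"
```

```text
(array([-31.05,   1.35,  -0.29]), np.float64(7.47), np.float64(0.01)) F plate [ 5.69 -0.22 -0.79] tau [ 0.006 -0.922 -0.028]
7 [0.0006, 0.0001, 0.0004, 0.0007, -0.0083, 0.0001]
6 [0.0021, 0.0001, 0.0012, 0.0007, -0.0257, 0.0001]
5 [0.0035, 0.0001, 0.002, 0.0007, -0.0432, 0.0001]
4 [0.0049, 0.0001, 0.0028, 0.0007, -0.0606, 0.0001]
3 [0.0063, 0.0001, 0.0037, 0.0007, -0.0781, 0.0001]
```

Request:
carry_out:
  steps: [0.0006,0,0.0004,0,-0.0083,0,0,0.0013,0,0.0008,0,-0.017,0,0,0.0021,0,0.0012,0,-0.0257,0,0,0.0021,0,0.0012,0,-0.0257,0,0]

```text
time_s: 15.15
eef_pos: [0.5603, -0.1847, 0.1068]
eef_rot: [-0.01, 0.979, 0.198, 0.051]
wrist_force: [5.6, 3.2, -0.9]
opening: 0.404
grasp_force: 60.5
```

```bash
python3 -c "from mv import *;show()
n=nose()[0]*1e-3
for t in (5,4,3,2): print(t,rel(*tcp(-.0311,n[1],n[2],t)))"
```

```text
(array([-31.05,   1.3 ,  -0.28]), np.float64(6.01), np.float64(0.0)) F plate [ 6.36  0.74 -0.87] tau [ 0.027 -0.992  0.021]
5 [0.0014, 0.0001, 0.0008, 0.0008, -0.0176, 0.0001]
4 [0.0028, 0.0001, 0.0016, 0.0008, -0.035, 0.0]
3 [0.0043, 0.0001, 0.0024, 0.0008, -0.0525, 0.0]
2 [0.0057, 0.0001, 0.0033, 0.0008, -0.0699, 0.0]
```

Request:
carry_out:
  steps: [0.0007,0,0.0004,0,-0.0088,0,0,0.0014,0,0.0008,0,-0.0176,0,0,0.0021,0,0.0012,0,-0.0263,0,0,0.0028,0,0.0016,0,-0.035,0,0,0.0028,0,0.0016,0,-0.035,0,0]

```text
time_s: 15.65
eef_pos: [0.5631, -0.1835, 0.1055]
eef_rot: [-0.007, 0.98, 0.198, 0.034]
wrist_force: [5.1, 2.7, -1.7]
opening: 0.404
grasp_force: 60.5
```

```bash
python3 -c "from mv import *;show()
n=nose()[0]*1e-3
for t in (3,2,1,0): print(t,rel(*tcp(-.0311,n[1],n[2],t)))"
```

```text
(array([-31.04,   1.32,  -0.31]), np.float64(4.01), np.float64(0.0)) F plate [ 5.76  0.46 -1.72] tau [ 0.04  -0.997 -0.017]
3 [0.0014, 0.0001, 0.0008, 0.0008, -0.0177, 0.0001]
2 [0.0028, 0.0001, 0.0016, 0.0008, -0.0351, 0.0001]
1 [0.0043, 0.0001, 0.0024, 0.0008, -0.0526, 0.0001]
0 [0.0057, 0.0001, 0.0033, 0.0008, -0.07, 0.0]
```

The tail has passed the rim with no resistance. I'll continue to nearly flat.

Request:
carry_out:
  steps: [0.0007,0,0.0004,0,-0.0088,0,0,0.0014,0,0.0008,0,-0.0177,0,0,0.0021,0,0.0012,0,-0.0264,0,0,0.0028,0,0.0016,0,-0.035,0,0,0.0036,0,0.002,0,-0.044,0,0,0.0043,0,0.0024,0,-0.0526,0,0,0.0043,0,0.0024,0,-0.0526,0,0]

```text
time_s: 16.35
eef_pos: [0.5672, -0.1818, 0.1034]
eef_rot: [-0.001, 0.98, 0.198, 0.009]
wrist_force: [5.6, 2.7, -0.8]
opening: 0.407
grasp_force: 60.6
```

```bash
python3 -c "from mv import *;show()
n=nose()[0]*1e-3
for nz in(n[2],-.0005): print(rel(*tcp(-.0311,n[1],nz,0)))"
```

```text
(array([-31.06,   1.33,  -0.32]), np.float64(1.0), np.float64(0.0)) F plate [ 6.19  0.32 -0.76] tau [ 0.083 -1.007 -0.016]
[0.0014, 0.0001, 0.0008, 0.0008, -0.0175, 0.0]
[0.0014, 0.0001, 0.001, 0.0008, -0.0175, 0.0]
```

Request:
carry_out:
  steps: [0.0007,0,0.0004,0,-0.0088,0,0,0.0014,0,0.0008,0,-0.0175,0,0,0.0014,0,0.0008,0,-0.0175,0,0,0.0014,0,0.001,0,-0.0175,0,0,0.0014,0,0.0011,0,-0.0175,0,0,0.0014,0,0.0011,0,-0.0175,0,0]

```text
time_s: 16.95
eef_pos: [0.5685, -0.1813, 0.1027]
eef_rot: [0.0, 0.98, 0.198, 0.0]
wrist_force: [4.6, 3.6, 1.9]
opening: 0.404
grasp_force: 60.9
```

```bash
python3 -c "from mv import *;show()"
```

```text
(array([-31.06,   1.28,  -0.25]), np.float64(0.03), np.float64(-0.01)) F plate [5.65 1.5  1.93] tau [ 0.257 -0.898  0.018]
```

Flat on the floor at about 2 N. I'll ease +x 1.3 mm towards the end wall, then release.

Request:
carry_out:
  steps: [0.0005,0,0,0,0,0,0,0.001,0,0,0,0,0,0,0.0013,0,0,0,0,0,0,0.0013,0,0,0,0,0,0]

```text
time_s: 17.35
eef_pos: [0.569, -0.1811, 0.1026]
eef_rot: [0.0, 0.98, 0.198, -0.001]
wrist_force: [0.1, 2.1, 6.0]
opening: 0.406
grasp_force: 61.4
```

Request:
carry_out:
  steps: [0,0,0,0,0,0,0.42,0,0,0,0,0,0,0.46,0,0,0,0,0,0,0.5,0,0,0,0,0,0,0.6,0,0,0,0,0,0,0.7,0,0,0,0,0,0,0.7,0,0,0,0,0,0,0.7]

```text
time_s: 18.05
eef_pos: [0.5689, -0.1807, 0.1019]
eef_rot: [-0.0, 0.98, 0.198, -0.001]
wrist_force: [0.2, 0.7, -0.5]
opening: 0.706
grasp_force: 0.0
```

```bash
python3 -c "from mv import *;show()"
```

```text
(array([-30.67,   1.77,  -0.98]), np.float64(-0.08), np.float64(-0.0)) F plate [ 0.46  0.59 -0.45] tau [-0.037  0.036 -0.042]
```

Released. Now I'll raise the arm clear, swing it aside and look.

Request:
carry_out:
  steps: [0,0,-0.01,0,0,0,0.7,0,0,-0.03,0,0,0,0.8,0,0,-0.07,0,0,0,1,0,0,-0.11,0,0,0,1,-0.04,0,-0.15,0,0,0,1,-0.08,0,-0.18,0,0,0,1,-0.12,0.02,-0.2,0,0,0,1,-0.14,0.06,-0.2,0,0,0,1,-0.15,0.1,-0.2,0,0,0,1,-0.16,0.14,-0.2,0,0,0,1,-0.17,0.18,-0.2,0,0,0,1,-0.18,0.22,-0.2,0,0,0,1,-0.19,0.26,-0.2,0,0,0,1,-0.19,0.26,-0.2,0,0,0,1,-0.19,0.26,-0.2,0,0,0,1,-0.19,0.26,-0.2,0,0,0,1]

```text
time_s: 19.65
eef_pos: [0.4953, -0.4932, 0.3025]
eef_rot: [-0.0, 0.98, 0.199, -0.001]
wrist_force: [0.3, 0.0, 0.1]
opening: 1.0
grasp_force: 0.0
```

```bash
python3 - <<'E'
from h import *
from scipy.spatial.transform import Rotation as R
av={n:np.mean([ctrl.camera(n).astype(float) for _ in range(4)],0).round().astype(np.uint8) for n in("side","top")}
f=np.load("fit.npz"); c=f["c"]; o=f["o"]
def draw(n,x0,y0,w,h,k):
    im=crop(av[n],x0,y0,w,h,k)
    for bx,col in(((-16,32,-18,18,0,24),(0,255,0)),((-32,-16,-18,18,0,13),(0,0,255))):
        v=np.array([(x,y,z) for x in bx[:2] for y in bx[2:4] for z in bx[4:]],float)
        u=R.from_euler('z',c[3]).apply((v+[3+o[0],o[1],14])*1e-3)+c[:3]
        u=((proj(n,u)-[x0,y0]+.5)*k).round().astype(int)
        for i in range(8):
            for j in range(i):
                if bin(i^j).count("1")==1: cv2.line(im,tuple(map(int,u[i])),tuple(map(int,u[j])),col,1,cv2.LINE_AA)
    return im
a=crop(av["side"],325,195,80,52,5);b=draw("side",325,195,80,52,5);c1=crop(av["top"],336,228,78,67,5);d=draw("top",336,228,78,67,5)
cv2.imwrite("pics/fin.png",np.vstack([np.hstack([a,b]),np.pad(np.hstack([c1,d]),((0,0),(0,20),(0,0)))]))
E
```

```text
(no output)
```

View pics/fin.png

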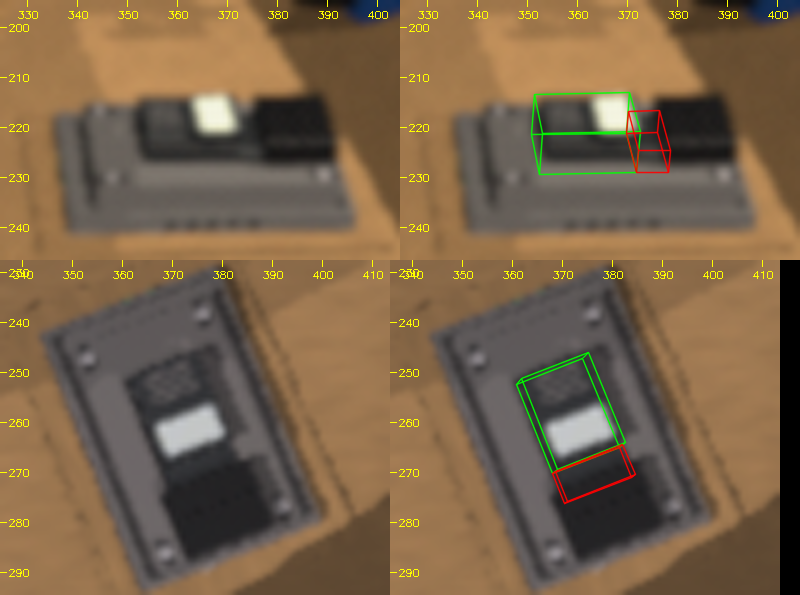

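The final view shows the pack flat in the pocket. About 16 mm of it stands above the plate (rows 221 to 227 in the side view). Its tail is at the end wall, around (361,252) to (375,247) in the top view, and its nose is under the hood. The arm is clear, so I'll hand in.

```bash
python3 -c "from bench import ctrl; print(ctrl.hand_in())"
```

```text
the job is handed in; nothing more can be done
None
```

I rocked the battery pack nose-first under the hood, brought it down flat into the charger pocket, released it and handed the job in at about 20 s; the hand-in returned no verdict, but the final camera pictures show it seated.

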